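Load a bracket under a spring clip

ROBOT

A 6-joint arm with a two-finger parallel gripper is mounted at the origin on a cart in front of the work surface, level with it; the furniture and walls round the work are solid. World frame = base frame: x ahead of the robot, y to its left, z up, the work surface at z = 0. Lengths are in mm, angles in rad, forces in N, time in s.
With the tool pointing down it reaches from about 400 to 925 mm from the base axis. Payload 12.5 kg.
Tool frame: the origin (TCP) lies between the finger pads; the fingertips stand 25 mm ahead of it and the grasp point (between the pads) lies 6 mm ahead of it; z points along the fingers, y is the line along which they close (so a half turn about z gives the same grasp; the last joint's range is limited). The gripper opens to 95 mm and grips with 3 to 60 N. Pads are 20 mm wide; open, the fingers measure 119 mm over their backs; the gripper's body (75 mm by 180 mm) begins 59 mm behind the grasp point.
Start: joints at [1.159, 0.491, 1.559, -0, 1.092, -0.106], TCP at [188.142, 596.025, 239.661] pointing down, gripper open.
Joint ranges: [-3.1, 3.1], [-0.84, 2.19], [0.05, 2.79], [-1.13, 4.28], [0.06, 2.93], [-2.69, 2.69]. Speed limits (rad/s): [2.22, 2.22, 2.79, 3.14, 3.14, 3.14].

INTERFACE

Orientations are given as [roll, pitch, yaw] about the fixed x, y, z axes, in that order (R = Rz(yaw) Ry(pitch) Rx(roll)).
In Python, from cell import state, read_camera, job_done, cut_out gives the robot as it stands. The module is installed in compiled form; this text tells all that it offers.
- The arm moves only by the tool jog_arm, never from a script. Its argument "motion" is a list of rows, each a list of 2 entries, a list of its own where there are three numbers: the shift along the tool's x, y, z in mm, then the turn about the tool's z in rad. A call has 1 to 5 rows; each row is the pose to reach, as a shift and turn from the pose commanded when the call began, along the tool's axes at that moment; what a row does not reach only later rows make up. A row lasts 1/10 s, in which the tool goes at most 50 mm and 8.59 degrees, less where a joint would pass 70% of its speed; a pose out of reach is approached as far as the arm can. A call with a gripper value outside its range is refused whole. "grip" is the closure, from 0 (fully open) to 1 (shut), set as the call begins (left out, the last holds). The fingers move at their own pace and stop on an object; the grip force is fixed at half the most. Time passes only in rows, so rows that repeat a pose let the fingers close. It gives the time, the measured TCP pose, the force, the opening and the grip force at its end, in the units of the state.
- state(): the state, without advancing time (a new reading comes with each control period).
- read_camera(name): name is "scene" or "top" or "wrist"; returns a dict with "img" (384x512x3 uint8, blue, green, red), "vertical_fov" (degrees; the focal length in pixels is half the picture's height over the tangent of half this angle, whatever the lens; pixels are square), "cx", "cy" (the principal point, pixels), "extrinsics" (4x4, takes a point from camera to world coordinates). Camera axes: x right, y up, looking along -z (the intrinsics and any distortion apply to the point x, -y, -z); pixel columns grow to the right and rows downward; lengths in mm; the calibration is good to about 2 mm. A picture is of the moment at which its call begins. There is no depth.
- job_done(): hands the job in; it is judged then, once.
Trained networks look in a picture, given as the dict that the camera call returned (one of the last four; its "shot" number tells which), for a name from the list of things; names that differ only in an ending like _2 or _b are one class to them, and where a whole thing is asked for, a point or a joint stands for the part that bears it (a point fixed in the world has none). Each returns a list of dicts, best first, with "p" (0 to 1); they miss things now and then, are a little off and sometimes report something else, mostly with a low value. They report only what shows in the picture. A call takes as long as a camera call. They do not tell look-alikes from the thing itself.
- cut_out(name, picture): "region" (384x512 bool, what is visible of it) and "box" ([left, top, right, bottom] in pixels, round what is visible of it).
The state is a dict: "t": time; "joints": joint angles; "qvel": joint speeds; "tau": joint torques, N m; "eef_pos": TCP position; "tcp_rot": TCP orientation; "ft_force": force on the tool from outside, world axes, zero at the start; "moment": the same for the moment, N m; "opening": opening from 0.0 (shut) to 1.0 (fully open); "grip_force": force on a finger pad.
Only numpy, scipy, OpenCV 4.12 (cv2) and the standard library are available. Lean on these libraries where they do the work, as an engineer would, in place of code of your own. Each camera call takes 0.05 s, during which the arm holds its last target. There are 200 camera calls.

TASK

Load the tan metal bracket into the jig without picking it up: hold the red release bar of the spring clip down with one fingertip and, while the bar stays down, push the bracket with the other finger along the base, under the raised jaw, until it is home against the end stop. Only then let the bar up so that the clip comes down on the bracket, and move clear. Do not let the clip touch the bracket before it is home, do not lift the bracket, and leave the battery, relay and loupe where they are.

Things in the scene. Friction and masses are not known exactly. Their poses are not given: they have to be found in the camera images.
- jig: Loading jig fixed to the bench. Origin on the bench top; its x axis is the push direction (towards the end stop), y points left of it towards the release bar, z up. Grey base plate x -122 to +68 mm, y -28 to +44 mm, top 5 mm above the bench. Three blue posts at y +35 mm, x -108, -6 and +40 mm, 25.5 mm high, carry the clip's steel shaft (along x at y +35, z +19 mm).
- mouth (a point): Mouth of the channel, jig (-12, 0, +5) mm, on the base plate. Two guides of slippery black plastic, tops 12 mm above the bench, run from x +4 to +60 mm with inner faces at y = +-16.4 mm; flared lead-ins open them out back to x -12 mm, about 46 mm wide there. Behind the mouth nothing but the shaft and its posts stands on the base.
- stop_face (a point): Middle of the end stop's face, jig (+55, 0, +10) mm; the stop is 18 mm high. The bracket's leading end rests here when home: its centre is then at jig (+12.5, 0, +10) mm and its rear end at x -30 mm.
- clip (a joint): Angle of the spring clip about its shaft, rad. 0 = released, jaw down (underside 3.5 mm lower than the bracket's top: it blocks the way); grows as the release bar is pressed down, end of travel 0.5. The bracket passes freely above 0.2. Resting on the bracket it reads about 0.15. A spring always shuts it: about 2.5 N at the bar to begin, 7 N at 0.42, 8.5 N at 0.5.
- bar_mid (a point): Middle of the top face of the red release bar, moving with the clip. Bar 118 mm long along jig x (-141 to -23 mm), 24 mm wide, centred at y +65 mm; press it straight down anywhere along it; a finger can slide along it while pressing. Top 22.6 mm above the bench when released (sloping, outer edge higher), 10 mm and level at clip 0.42, 7.5 mm at 0.5.
- jaw_tip (a point): Middle of the underside of the clip's steel jaw (16 mm along jig x, 22 mm across), over the channel at jig x +22, y 0 mm, 11.5 mm above the bench when released; it rises 14 mm at clip 0.42.
- bracket_center (a point): Centre of the loose tan bracket (a flat inverted channel of sheet metal, 2 mm thick, open at its ends), 85 x 30 x 10 mm, about 90 g, on the base plate behind the mouth: top web 13 to 15 mm above the bench. Its y axis is its long axis, roughly along jig x. A fingertip 8 to 11 mm above the bench that holds the bar down meets, at that same height, the bracket's rear end.
- battery_mid (a point): Blue 9 V block battery lying down, 26 x 49 x 17 mm, bystander; point 10 mm above its underside.
- relay_part_mid (a point): Open grey relay, 24 x 36 x 32 mm, bystander; point 10 mm above its underside.
- loupe_part_mid (a point): Black eyepiece loupe, 41 mm across, 30 mm high, bystander; point 10 mm above its underside.
Not all that is in view belongs to the job. What is shaped like the part that bears bracket_center but purple or turquoise is not meant.

How it is judged (in metres and radians):
On the way, in this order (a step that is already met when the one before it is completed fails the run):
1. the release bar is held down by a finger while the bracket is still short of the jaw (value of joint clip above 0.2 rad and contact force between the fingers and clip above 1 N and x of bracket_center in the frame of jig below -0.0285 m), for 0.1 s.
2. the bracket is pushed home against the stop while a finger still holds the bar down (value of joint clip above 0.2 rad and contact force between the fingers and clip above 1 N and x of bracket_center in the frame of jig above 0.0095 m and y of bracket_center in the frame of jig between -0.004 and 0.004 m and z of bracket_center in the frame of jig below 0.013 m and angle between the y axis of bracket_center and the x axis of jig, either way round below 0.06 rad), for 0.1 s.
At the end, for the whole second after the job is handed in: The bracket lies flat in the channel within 3 mm of the end stop, within 4 mm of the channel's middle and within 0.06 rad of its direction, at rest, with the released clip pressing on it (clip 0.05 to 0.19 rad) (x of bracket_center in the frame of jig above 0.0095 m and y of bracket_center in the frame of jig between -0.004 and 0.004 m and z of bracket_center in the frame of jig below 0.013 m and angle between the y axis of bracket_center and the x axis of jig, either way round below 0.06 rad and value of joint clip between 0.05 and 0.19 rad and contact force between clip and bracket_plate above 0.5 N and linear speed of bracket_plate below 0.01 m/s); the robot touches nothing.
It fails at once if the clip touches the bracket (over 2 N) before the bracket is home (contact force between clip and bracket_plate above 2 N and x of bracket_center in the frame of jig below 0.0085 m).
It fails at once if the bracket is lifted (8 mm) or tipped (0.2 rad) (z of bracket_center in the frame of jig above 0.018 m or angle between bracket_center's own z axis and vertical above 0.2 rad).
It fails at once if the battery, relay or loupe is moved more than 15 mm (distance of any of battery_mid, relay_part_mid, loupe_part_mid from where it was at the start of the episode above 0.015 m).
It also fails if it takes over 40 s, if anything falls off the work surface, if the arm or the gripper's body presses on something with over 40 N, if the wrist force passes 120 N, or if a joint passes its speed limit or range.

## Working session

There is one attempt and no reset: what is moved stays moved. The work goes in short steps, Python scripts to look and compute and a tool call to move; the robot and the scene stay as the last step left them, time stands still between calls to the robot, and variables do not carry over. Pictures are saved under pics/ and viewed, at most 10 in all, crops included, and the job is handed in when it is done.

Besides the shell and the picture viewer there is one more tool, called after ">>>" as a command line: name --argument value ..., lists and objects as JSON in quotes. jog_arm: Moves the arm, as the interface text tells. Its arguments: {"type":"object","properties":{"motion":{"type":"array"},"grip":{"type":"number"}},"required":["motion"]}

```bash
mkdir -p pics; cat > h.py <<'E'
import numpy as np, cv2
from cell import *
def f(p): return 192/np.tan(np.radians(p["vertical_fov"])/2)
def ray(p,uv,z):
    E=np.array(p["extrinsics"]);d=E[:3,:3]@np.array([(uv[0]-p["cx"])/f(p),-(uv[1]-p["cy"])/f(p),-1]);o=E[:3,3]
    return o+d*(z-o[2])/d[2]
def proj(p,X):
    E=np.array(p["extrinsics"]);c=E[:3,:3].T@(np.array(X)-E[:3,3])
    return np.array([p["cx"]+f(p)*c[0]/-c[2],p["cy"]-f(p)*c[1]/-c[2]])
E
python3 - <<'E'
from h import *
print(state())
for n in ["scene","top"]:
    p=read_camera(n);print({k:v for k,v in p.items() if k!="img"})
    cv2.imwrite(f"pics/{n}0.png",cv2.resize(p["img"],(800,600)))
    for q in ["jig","clip","bracket_center","battery_mid","relay_part_mid","loupe_part_mid"]:
        for r in cut_out(q,p):
            m=cv2.minAreaRect(np.argwhere(r["region"])[:,::-1].astype(np.float32))
            print(n,q,round(r["p"],2),r["box"],m)
E
```

```text
{'t': 0.0, 'joints': array([ 1.15941303e+00,  4.91573289e-01,  1.55944864e+00, -6.26034874e-06,
        1.09170822e+00, -1.05625530e-01]), 'qvel': array([ 0.00056917,  0.00076548,  0.00011022,  0.00047091, -0.00111397,
       -0.00168732]), 'tau': array([ 1.31339151e-03, -6.12645292e+01, -2.58176190e+01,  6.92794262e-02,
        4.82866878e-02, -1.43751276e-04]), 'eef_pos': array([188.04233325, 595.81311303, 239.05348649]), 'tcp_rot': array([-3.14046092e+00, -1.14403331e-04,  2.83583771e+00]), 'ft_force': array([-0.25549217, -0.3244239 ,  0.32971933]), 'moment': array([ 0.00615105, -0.01254177,  0.05219656]), 'grip_force': 0.0, 'opening': 0.997174976899612}
{'vertical_fov': 54.810247660405736, 'cx': 252.93271707221064, 'cy': 197.34177870710928, 'extrinsics': array([[ 8.54143694e-01,  2.23868594e-01, -4.69384067e-01,
         2.02530707e+02],
       [-5.19921944e-01,  3.48624404e-01, -7.79834724e-01,
        -4.57589053e+02],
       [-1.09417628e-02,  9.10133989e-01,  4.14169531e-01,
         3.97000406e+02],
       [ 0.00000000e+00,  0.00000000e+00,  0.00000000e+00,
         1.000000
[... 2204 characters left out ...]
52246094, 265.3246154785156), (14.716472625732422, 38.21027374267578), 86.98721313476562)
top battery_mid 0.48 [333.6, 145.7, 355.0, 165.8] ((343.279296875, 155.24826049804688), (10.048503875732422, 20.097007751464844), 41.633541107177734)
top battery_mid 0.2 [222.8, 191.2, 254.1, 228.1] ((239.73886108398438, 210.85311889648438), (13.781787872314453, 37.695640563964844), 29.357751846313477)
top relay_part_mid 0.53 [208.7, 146.6, 225.9, 161.4] ((217.24139404296875, 152.1034698486328), (16.544612884521484, 10.241904258728027), 23.198589324951172)
top relay_part_mid 0.49 [196.1, 166.6, 265.0, 234.2] ((224.32879638671875, 195.56944274902344), (32.106689453125, 83.06591796875), 43.29864501953125)
```

```bash
python3 - <<'E'
from h import *
p=read_camera("top");cv2.imwrite("pics/t1.png",cv2.resize(p["img"][120:280,150:360],None,fx=3.75,fy=3.75,interpolation=cv2.INTER_CUBIC))
E
```

```text
(no output)
```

View pics/t1.png

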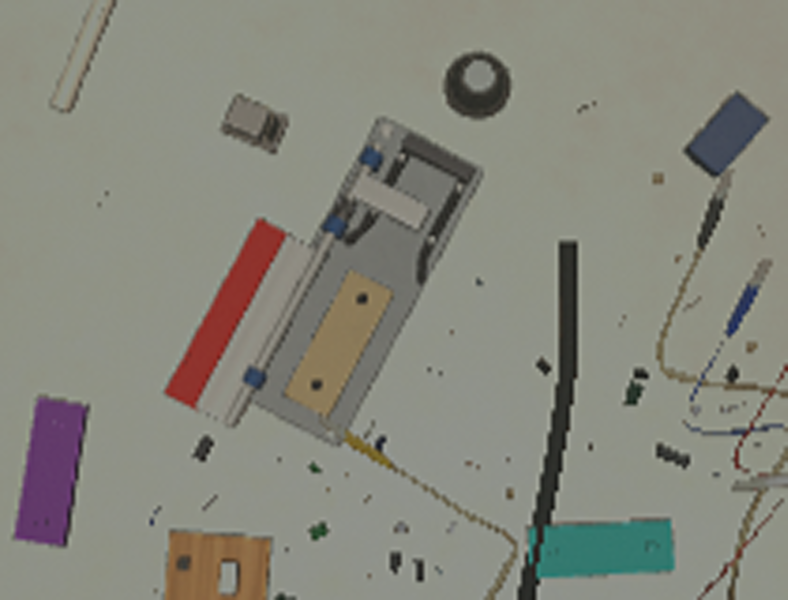

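View pics/scene0.png

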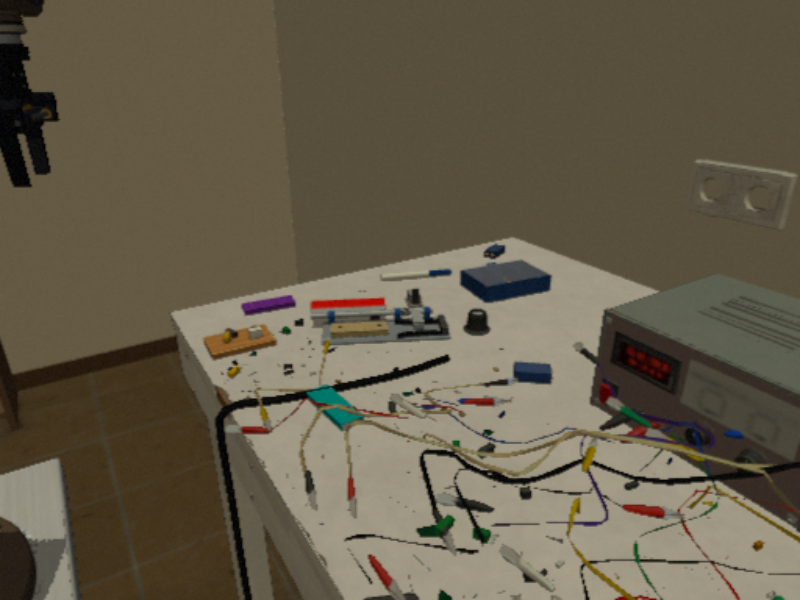

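```bash
python3 - <<'E'
from h import *
from scipy.optimize import least_squares
p=read_camera("top")
c=lambda u,v:np.array([150+u/3.75-.37,120+v/3.75-.37])
P=[((68,44,5),(380,117)),((68,-28,5),(483,170)),((-122,-28,5),(338,443)),((40,35,25.5),(371,157)),((-6,35,25.5),(335,226)),((-108,35,25.5),(254,377))]
def W(q,X): 
    s,k=np.sin(q[2]),np.cos(q[2]);return np.array([q[0]+k*X[0]-s*X[1],q[1]+s*X[0]+k*X[1],X[2]])
r=least_squares(lambda q:np.concatenate([proj(p,W(q,X))-c(*u) for X,u in P]),[550,190,-.5])
q=r.x;print(q,np.round(r.fun.reshape(-1,2),1))
J=lambda w:np.array([[np.cos(q[2]),np.sin(q[2])],[-np.sin(q[2]),np.cos(q[2])]])@(w[:2]-q[:2])
for u in [(351,272),(392,291),(328,420),(285,395)]: print("br",J(ray(p,c(*u),15)))
for u in [(262,219),(286,233),(195,408),(166,393)]: print("bar",J(ray(p,c(*u),22.6)))
s=state();print(s["eef_pos"],J(s["eef_pos"]),"tooly-jigy",s["tcp_rot"][2]-np.pi/2-np.pi/2-q[2])
print("goal -115..-170, y32:",[W(q,(x,32.5,0)) for x in(-125,-140)])
E
```

```text
[ 6.13385947e+02  2.04398111e+02 -4.61587574e-01] [[-0.  -0.6]
 [ 0.6 -0.2]
 [ 0.   1.4]
 [-0.1 -0.2]
 [-0.2 -0.4]
 [-0.2 -0. ]]
br [-25.66054942  13.83453426]
br [-24.34353391 -13.13503372]
br [-109.87857721  -15.33585245]
br [-108.71599222   14.19895662]
bar [-22.83766089  74.93293412]
bar [-23.59042521  58.34037835]
bar [-140.14323127   56.98530551]
bar [-140.36098866   76.341194  ]
[188.14227693 596.03512003 239.67243778] [-555.16387273  161.26003757] tooly-jigy 0.1557740203271848
goal -115..-170, y32: [array([515.9421538, 289.1681368,   0.       ]), array([502.51195527, 295.84868824,   0.        ])]
```

>>> jog_arm --motion '[[[-40, -19, 0], 0.05], [[-81, -39, 10], 0.1], [[-122, -58, 20], 0.15], [[-162, -77, 30], 0.156], [[-202, -97, 40], 0.156]]' --grip 0.44

```text
t: 1.3
eef_pos: [352.7, 441.5, 199.5]
tcp_rot: [3.141, 0.0, 2.68]
ft_force: [0.1, 0.3, 1.3]
opening: 0.637
grip_force: 0.0
```

>>> jog_arm --motion '[[[-44, -13, 14], 0], [[-88, -26, 28], 0], [[-132, -39, 42], 0], [[-174, -51, 56], 0], [[-212, -63, 70], 0]]'

```text
t: 1.8
eef_pos: [514.8, 290.3, 129.2]
tcp_rot: [3.141, 0.0, 2.679]
ft_force: [0.5, 0.8, 0.4]
opening: 0.559
grip_force: 0.0
```

>>> jog_arm --motion '[[[0, 0, 0], 0], [[0, 0, 0], 0]]'

```text
t: 2.0
eef_pos: [513.6, 291.2, 129.3]
tcp_rot: [-3.141, -0.001, 2.678]
ft_force: [-0.2, 0.5, -0.1]
opening: 0.565
grip_force: 0.0
```

```bash
python3 - <<'E'
from h import *
p=read_camera("wrist");s=state();print(s["eef_pos"],s["tcp_rot"],s["opening"],s["ft_force"],p["extrinsics"],f(p))
cv2.imwrite("pics/w1.png",cv2.resize(p["img"],(800,600)))
E
```

```text
[513.04688636 292.02729531 129.75419244] [ 3.14155780e+00 -2.23782466e-04  2.67936442e+00] 0.5609615640710198 [-0.98141901  0.65693322  0.37828941] [[ 4.47265683e-01 -8.59732010e-01 -2.46605517e-01  4.41762032e+02]
 [ 8.94401142e-01  4.29951351e-01  1.23241355e-01  3.25868590e+02]
 [ 7.38370244e-05 -2.75685885e-01  9.61247776e-01  2.73863131e+02]
 [ 0.00000000e+00  0.00000000e+00  0.00000000e+00  1.00000000e+00]] 298.1231145781545
```

View pics/w1.png

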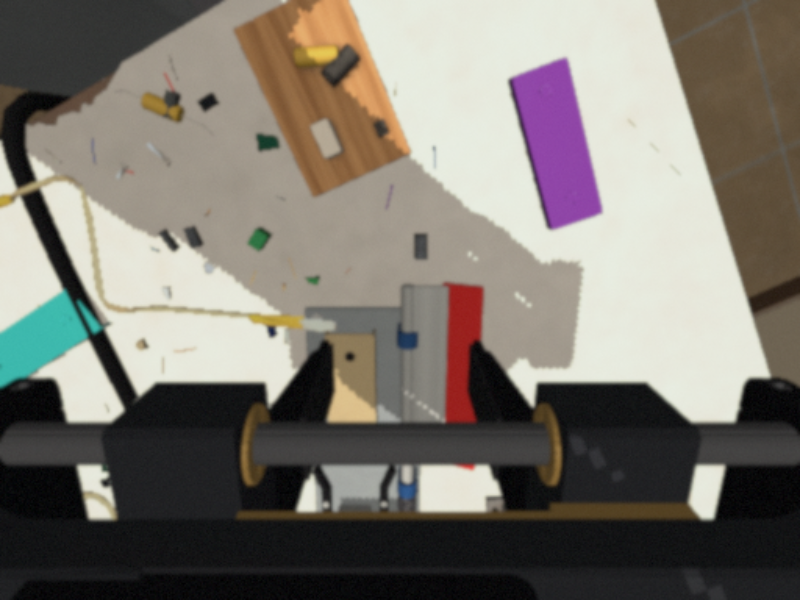

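```bash
python3 - <<'E'
from h import *
p=read_camera("wrist");s=state()
q=[613.386,204.398,-.4616]
J=lambda w:np.round(np.array([[np.cos(q[2]),np.sin(q[2])],[-np.sin(q[2]),np.cos(q[2])]])@(np.array(w[:2])-q[:2]),1)
g=lambda u,v,z:J(ray(p,((u+.5)*.64-.5,(v+.5)*.64-.5),z))
for n,u,v,z in [("base",307,308,5),("brL",326,334,15),("brR",375,334,15),("brR2",376,419,15),("barin",446,284,21),("barout",483,287,25),("postl",398,330,25.5),("postr",417,330,25.5),("hole",350,356,15)]: print(n,g(u,v,z))
print(J(s["eef_pos"]),s["eef_pos"])
E
```

```text
base [-124.3  -24.1]
brL [-111.3  -11.6]
brR [-111.3   17.4]
brR2 [-54.6  17.1]
barin [-143.4   58.1]
barout [-142.7   78.2]
postl [-117.6   31.1]
postr [-117.6   41.9]
hole [-97.2   2.2]
[-129.3   34.1] [512.7786696  292.54803429 130.0293493 ]
```

>>> jog_arm --motion '[[[0, 0, 25], 0], [[0, 0, 50], 0], [[0, 0, 70], 0], [[0, 0, 78], 0], [[0, 0, 78], 0]]'

```text
t: 2.6
eef_pos: [512.5, 292.6, 51.4]
tcp_rot: [-3.141, -0.001, 2.681]
ft_force: [0.5, -0.2, 0.6]
opening: 0.559
grip_force: 0.0
```

```bash
python3 - <<'E'
from h import *
s=state();print(s["eef_pos"],s["tcp_rot"],s["ft_force"])
p=read_camera("scene");cv2.imwrite("pics/s2.png",cv2.resize(p["img"][160:240,180:300],None,fx=6,fy=6,interpolation=cv2.INTER_CUBIC))
E
```

```text
[512.53996341 292.60262916  51.35937021] [-3.14092576e+00 -6.73377839e-04  2.68119936e+00] [ 0.45568694 -0.16354436  0.55679332]
```

View pics/s2.png

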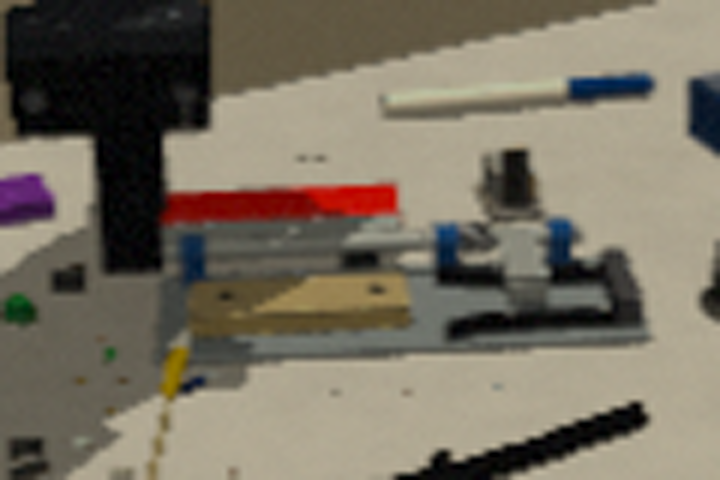

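>>> jog_arm --motion '[[[0, 0, 6], 0], [[0, 0, 12], 0], [[0, 0, 16.5], 0], [[0, 0, 16.5], 0], [[0, 0, 16.5], 0]]'

```text
t: 3.15
eef_pos: [513.5, 291.6, 35.8]
tcp_rot: [3.141, 0.001, 2.68]
ft_force: [-2.4, -3.3, 9.3]
opening: 0.558
grip_force: 4.5
```

```bash
python3 - <<'E'
from h import *
s=state();print(s["eef_pos"],s["tcp_rot"],s["ft_force"],s["moment"],s["opening"])
p=read_camera("scene");a=cv2.resize(p["img"][170:230,185:285],None,fx=6,fy=6,interpolation=cv2.INTER_CUBIC)
p=read_camera("top");b=cv2.resize(p["img"][140:245,185:285],None,fx=2.8,fy=2.8,interpolation=cv2.INTER_CUBIC)
b=cv2.copyMakeBorder(b,0,0,0,600-b.shape[1],0);cv2.imwrite("pics/s3.png",np.vstack([a[:,:600],b])[:600])
E
```

```text
[513.49464889 291.60066561  35.77403342] [3.14122015e+00 5.19963917e-04 2.67963384e+00] [-2.35655796 -3.32520578  9.2895891 ] [-0.32410553  0.23473946  0.01430922] 0.5578351221023209
```

View pics/s3.png

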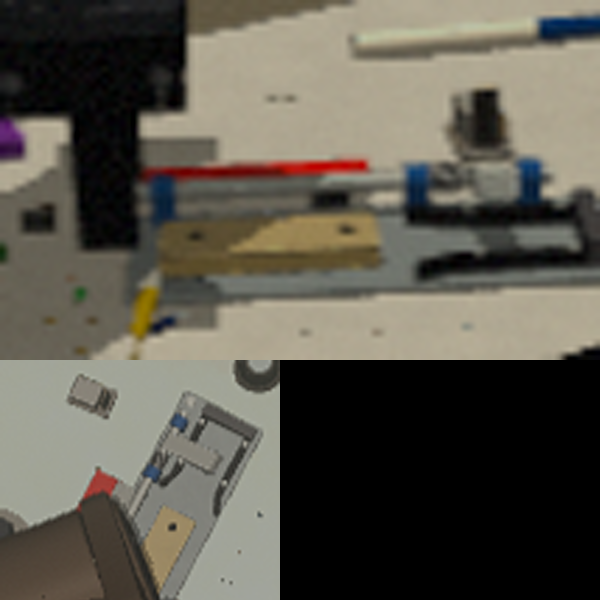

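>>> jog_arm --motion '[[[-5, 0, 0.8], 0], [[-11, 0, 0.8], 0], [[-17, 0, 0.8], 0], [[-23, 0, 0.8], 0], [[-29, 0, 0.8], 0]]'

```text
t: 3.75
eef_pos: [538.8, 279.2, 34.9]
tcp_rot: [-3.142, -0.001, 2.68]
ft_force: [-6.1, 2.6, 8.4]
opening: 0.562
grip_force: 4.5
```

```bash
cat > chk.py <<'E'
from h import *
import sys
s=state();q=[613.386,204.398,-.4616]
J=lambda w:np.round(np.array([[np.cos(q[2]),np.sin(q[2])],[-np.sin(q[2]),np.cos(q[2])]])@(np.array(w[:2])-q[:2]),1)
print(J(s["eef_pos"]),s["eef_pos"],s["tcp_rot"],s["ft_force"],s["opening"],s["grip_force"])
p=read_camera("scene");a=cv2.resize(p["img"][170:230,185:285],None,fx=6,fy=6,interpolation=cv2.INTER_CUBIC)
p=read_camera("top");b=cv2.resize(p["img"][140:210,215:285],None,fx=3.43,fy=3.43,interpolation=cv2.INTER_CUBIC)
b=cv2.copyMakeBorder(b,0,0,0,600-b.shape[1],cv2.BORDER_CONSTANT);cv2.imwrite(sys.argv[1],np.vstack([a,b]))
E
python3 chk.py pics/s4.png
```

```text
[-100.1   33.7] [538.75833445 279.1991801   34.90512475] [-3.14152425e+00 -8.97104332e-04  2.68001105e+00] [-6.08666979  2.64669722  8.42253743] 0.5615377715738574 4.486441239860142
```

View pics/s4.png

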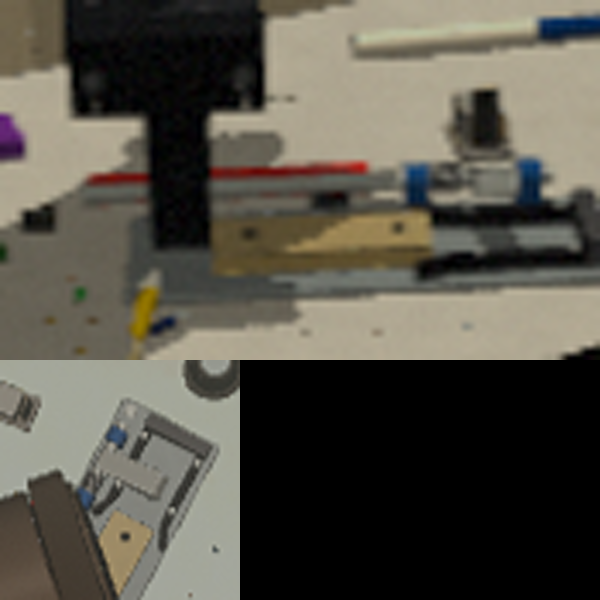

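>>> jog_arm --motion '[[[-6, 0, 0], 0], [[-12, 0, 0], 0], [[-18, 0, 0], 0], [[-24, 0, 0], 0], [[-30, 0, 0], 0]]'

```text
t: 4.35
eef_pos: [565.6, 265.9, 35.0]
tcp_rot: [-3.142, -0.001, 2.68]
ft_force: [-5.9, 3.1, 9.6]
opening: 0.556
grip_force: 4.6
```

```bash
python3 chk.py pics/s5.png
```

```text
[-70.2  33.7] [565.5623893  265.87902249  34.98497681] [-3.14151362e+00 -1.02727309e-03  2.68001042e+00] [-5.92420248  3.14287682  9.62659216] 0.5557563257525863 4.617401862633415
```

View pics/s5.png

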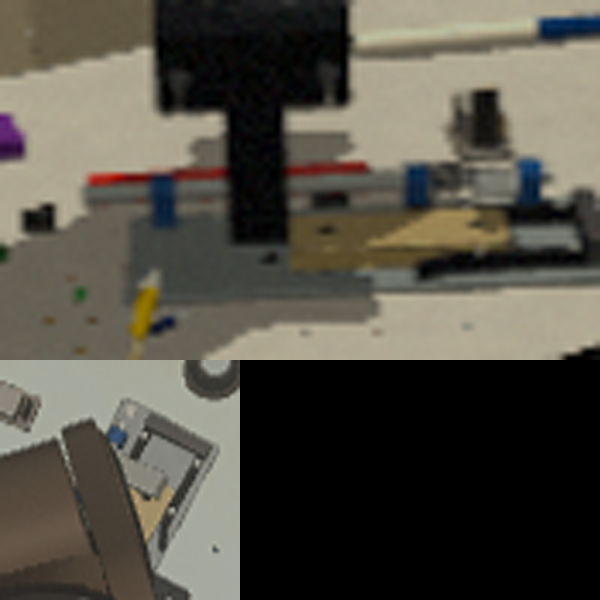

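>>> jog_arm --motion '[[[-6, 0, 0], 0], [[-12, 0, 0], 0], [[-17, 0, 0], 0], [[-21, 0, 0], 0], [[-25, 0, 0], 0]]'

```text
t: 4.95
eef_pos: [587.9, 254.8, 35.0]
tcp_rot: [-3.142, -0.001, 2.68]
ft_force: [-6.4, 2.2, 9.7]
opening: 0.562
grip_force: 4.7
```

>>> jog_arm --motion '[[[-1, 0, 0], 0], [[-2, 0, 0], 0], [[-3, 0, 0], 0], [[-4, 0, 0], 0]]'

```text
t: 5.35
eef_pos: [591.3, 253.1, 35.0]
tcp_rot: [-3.141, -0.001, 2.68]
ft_force: [-8.4, 3.1, 8.6]
opening: 0.559
grip_force: 5.6
```

>>> jog_arm --motion '[[[-0.5, 0, 0], 0], [[-1, 0, 0], 0], [[-1.5, 0, 0], 0], [[-1.5, 0, 0], 0]]'

```text
t: 5.75
eef_pos: [591.8, 252.7, 34.8]
tcp_rot: [-3.141, -0.003, 2.68]
ft_force: [-10.7, 5.1, 11.0]
opening: 0.562
grip_force: 7.4
```

>>> jog_arm --motion '[[[-0.8, 0, 0], 0], [[-1.5, 0, 0], 0], [[-1.5, 0, 0], 0], [[-1.5, 0, 0], 0]]'

```text
t: 6.15
eef_pos: [592.3, 252.3, 34.7]
tcp_rot: [-3.14, -0.004, 2.679]
ft_force: [-14.1, 6.8, 10.9]
opening: 0.564
grip_force: 9.5
```

```bash
python3 chk.py pics/s6.png
```

```text
[-40.2  33.5] [592.27725474 252.30085214  34.69951036] [-3.13991915 -0.00448919  2.67933245] [-14.08605328   6.80843079  10.90227456] 0.563685015094501 9.502051968011074
```

View pics/s6.png

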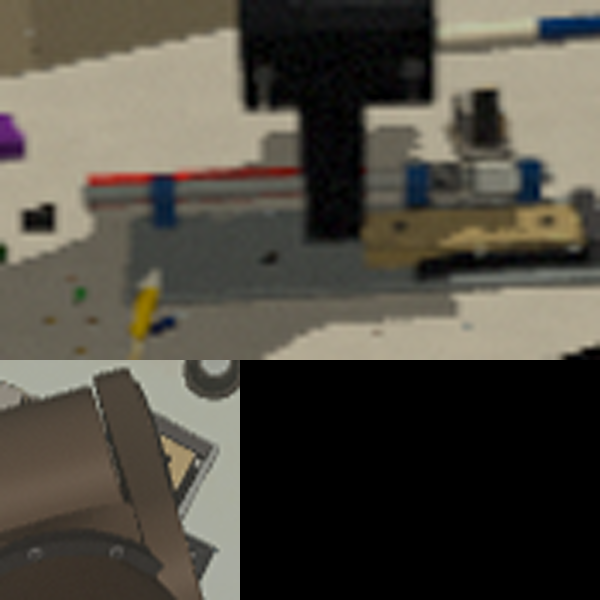

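>>> jog_arm --motion '[[[3, 0, 0], 0], [[6, 0, 0], 0], [[8, 0, 0], 0], [[8, 0, -3], 0], [[8, 0, -6], 0]]'

```text
t: 6.75
eef_pos: [588.6, 255.2, 41.3]
tcp_rot: [3.139, 0.002, 2.68]
ft_force: [2.9, 0.8, 3.8]
opening: 0.56
grip_force: 1.7
```

>>> jog_arm --motion '[[[0, 0, -4], 0], [[0, 0, -10], 0], [[0, 0, -25], 0], [[0, 0, -50], 0], [[0, 0, -80], 0]]'

```text
t: 7.25
eef_pos: [587.0, 254.7, 121.2]
tcp_rot: [-3.14, -0.001, 2.68]
ft_force: [0.9, -0.7, 0.2]
opening: 0.562
grip_force: 0.0
```

>>> jog_arm --motion '[[[45, 0, -20], 0], [[90, 0, -40], 0], [[135, 0, -60], 0], [[170, 0, -70], 0], [[170, 0, -70], 0]]'

```text
t: 7.75
eef_pos: [432.3, 332.1, 192.9]
tcp_rot: [3.14, 0.001, 2.683]
ft_force: [0.1, -0.6, -1.0]
opening: 0.561
grip_force: 0.0
```

```bash
python3 chk.py pics/s7.png
```

```text
[-219.    33.7] [432.31789629 332.11087647 192.88237679] [3.13986810e+00 6.58019811e-04 2.68298646e+00] [ 0.10297467 -0.60898415 -0.99044738] 0.5611758811681652 0.0
```

View pics/s7.png

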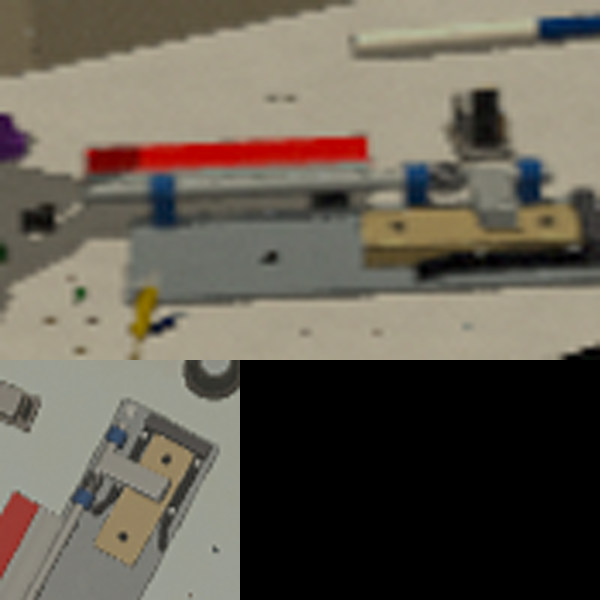

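The bracket is at the stop with its front edge at about (580,240) in the crop. It sits straight in the channel, with the jaw resting on it.

```bash
python3 -c "
from cell import job_done;print(job_done())"
```

```text
the job is handed in; nothing more can be done
None
```

I pushed the bracket home against the end stop while holding the release bar down, then let the clip down on it, moved the arm clear and handed the job in; the hand-in returned no verdict.

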